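Click the sliding stop into its notch and butt the blank against it

ROBOT

A 6-joint arm with a two-finger parallel gripper is mounted at the origin on the work surface. World frame = base frame: x ahead of the robot, y to its left, z up, the work surface at z = 0. Lengths are in m, angles in rad, forces in N, time in s.
With the tool pointing down it reaches from about 0.375 to 0.9 m from the base axis. Payload 3.1 kg.
Tool frame: the origin (TCP) lies midway between the tips of the shut fingers; the grasp point (between the pads) lies 19 mm behind it; z points along the fingers, y is the direction in which the jaws open and shut (so a half turn about z gives the same grasp; the last joint's range is limited). The gripper opens to 87 mm and grips with 3 to 60 N. Pads are 19 mm wide; open, the fingers measure 117 mm over their backs; the gripper's body (75 mm by 190 mm) begins 51 mm behind the grasp point.
Start: joints at [-1.423, 0.527, 1.433, -0, 1.181, -0.178], TCP at [0.201, -0.592, 0.223] pointing down, gripper open.
Joint ranges: [-3.08, 3.08], [-0.75, 2.2], [0.22, 2.44], [-1.43, 4.57], [0, 2.65], [-2.85, 2.85]. Speed limits (rad/s): [2.79, 2.79, 3.14, 3.14, 3.14, 3.14].

INTERFACE

Orientations are given as a unit quaternion [x, y, z, w].
In Python, from rig import robot gives the robot as it stands.
- The arm moves only by the tool move_arm, never from a script. Its argument "rows" is one flat list of numbers, 7 for each row, row after row: the shift along the world's x, y, z in mm, then the turn, a rotation vector about the world's x, y, z in rad, then the closure, from 0 (fully open) to 1 (shut). A call has 1 to 12 rows; each row shifts and turns the commanded pose from where the row before left it; what a row does not reach is not made up. A row lasts 1/10 s, in which the tool goes at most 50 mm and 8.59 degrees, less where a joint would pass 70% of its speed; a pose out of reach is approached as far as the arm can. A call with a gripper value outside its range is refused whole. The fingers move at their own pace and stop on an object; "grip_force" is the grip in N (left out, the last holds). Time passes only in rows, so rows that do not move let the fingers close. It gives the time, the measured TCP pose, the force and the opening at its end, in the units of the state.
- robot.get_obs(): the state, without advancing time (a new reading comes with each control period).
- robot.camera(name): name is "scene" or "top" or "wrist"; returns a dict with "color" (384x512x3 uint8, red, green, blue), "z_map" (384x512 float32, m along the optical axis (not along the pixel's ray), 0 where there is no reading), "camera_matrix" (3x3 intrinsics, pixels), "R" (3x3) and "t" (3): a world point X has camera coordinates R X + t; the wrist camera has in their place "tool_from_camera" (4x4, takes a point from camera to tool coordinates, whose origin is the TCP and whose axes are the flange's). Camera axes: x right, y down, z forward; pixel columns grow to the right and rows downward; lengths in m; the calibration is good to about 2 mm. A picture is of the moment at which its call begins: read the wrist's pose just before it.
- robot.hand_in(): hands the job in, once; it reports no verdict.
Trained networks look in the newest picture that a camera, given by its name, has taken for a name from the list of things; names that differ only in an ending like _2 or _b are one class to them, and where a whole thing is asked for, a point or a joint stands for the part that bears it (a point fixed in the world has none). Each returns a list of dicts, best first, with "conf" (0 to 1); they miss things now and then, are a little off and sometimes report something else, mostly with a low value. They report only what shows in the picture. A call takes as long as a camera call. They do not tell look-alikes from the thing itself.
- robot.search_frame(camera, thing): "at" ([column, row] in pixels, amid what is visible of it).
- robot.spot_point(camera, thing): "at" ([column, row] in pixels: a listed point, or the origin of a listed thing).
The state is a dict: "time": time; "q": joint angles; "joint_velocities": joint speeds; "joint_torque": joint torques, N m; "position": TCP position; "tool_rot": TCP orientation; "ft_force": force on the tool from outside, world axes, zero at the start; "moment": the same for the moment, N m; "grip_width": finger opening in m.
Only numpy, scipy, OpenCV 4.12 (cv2) and the standard library are available. Lean on these libraries where they do the work, as an engineer would, in place of code of your own. Each camera call takes 0.05 s, during which the arm holds its last target.

TASK

Get the painting jig ready for the next wooden blank: push the sliding stop along its rail towards the blank until it clicks into the notch of the clip on the rail and stays there, then push the blank along the channel until its edge lies against the stop, with the stop still in its notch. Only push with the fingers: do not pinch the stop, do not lift the blank, leave the paint things around the jig where they are, and finish with the hand clear of everything.

Things in the scene. Friction and masses are not known exactly. Their poses are not given: they have to be found in the camera images.
- jig: Fixed plywood board 190 x 540 x 12 mm on the table; origin: centre of its underside; y along the rail, x across (away from the robot), z up. Heights are above the table. Rail: far side, 24 mm wide, centred at x = +65 mm, top at 26 mm. Low lip: near side, inner face at x = -62 mm, top at 22 mm. Between them is the blank's 115 mm wide channel, floor at 12 mm.
- stop (a joint): Travel of the grey sliding stop along the rail in m: 0 at the +y end of the rail (its centre at y = +200 mm), growing as it moves towards -y (towards the blank), at most 0.26. It rubs with about 0.6 N. Centre y of the stop in the jig's frame = 0.200 - value.
- stop_pin (a point): Foot of the stop's spring pin, on the rail's top (jig x = +65 mm, height 26 mm). The grey stop: carriage on the rail, 46 x 48 mm (jig x = +44 to +90 mm), top at 58 mm, steel pin to 65 mm; and a cross-arm towards the robot, jig x = -55 to +45 mm, 24 mm thick in y, height 15 to 50 mm.
- stop_push_face (a point): Centre of the flat +y face of the stop's cross-arm (100 mm wide in x, 35 mm high), at jig x = -5 mm, 32.5 mm above the table: the face to push, in the -y direction.
- stop_front_face (a point): Centre of the flat -y face of the cross-arm, at jig x = -5 mm, 32.5 mm above the table: the face that the blank is to lie against. Axes as the jig's.
- clip_seat (a point): Notch of the fixed steel clip on the rail's top (jig x = +65 mm, y = +30 to +100 mm; axes as the jig's), dark thumbscrew on the rail's far side. Seated = stop_pin here. From +y the push rises to 4 to 5 N on a ramp up to a ridge 6 mm before the seat, then the stop snaps ahead by itself and the push falls to nothing: seated. About 11 N drives it back out, 15 N on past.
- blank_centre (a point): Centre (half-way up, 9 mm over its underside) of the loose wooden blank, 110 mm (x) x 120 mm (y) x 18 mm thick, 0.15 kg, lying in the channel on the -y side of the stop with about 2.5 mm play to either side; its underside is 12 mm above the table. Axes along the jig's.
- blank_front_edge (a point): Middle of the blank's +y edge face, half-way up (60 mm from its centre): this edge is to meet the stop.
- blank_back_edge (a point): Middle of the blank's -y edge face, half-way up: the place to push, in the +y direction.
- paint_pot: Bystander: yellow paint jar 72 mm across, 150 mm high, beyond the jig's far side; origin at its underside.
- dropper: Bystander: green dispensing bottle 52 mm across, 150 mm high, beyond the jig's far side; origin at its underside.
- brush_jar: Bystander: glass jar with brushes 72 mm across, 90 mm high (brushes to 180 mm), beyond the jig near its +y end; origin at its underside.
- palette: Bystander: flat white palette tray 110 x 160 mm, 12 mm high, beyond the rail; origin at its underside.
Not all that is in view belongs to the job. What is meant by the part that bears blank_centre is not turquoise or yellow, and is the smaller of those in its own colour.

How it is judged:
On the way, in this order (a step that is already met when the one before it is completed fails the run):
1. the stop has clicked into the clip's notch (pin within 2.5 mm of the seat) (y of stop_pin in the frame of clip_seat between -0.0025 and 0.0025 m), for 0.2 s.
2. the blank's edge lies against the stop (gap under 4 mm) (y of blank_front_edge in the frame of stop_front_face above -0.004 m), for 0.2 s.
At the end, for the whole second after the job is handed in: The stop stands still with its pin within 2.5 mm of the clip's seat, and the blank lies flat in the channel with its +y edge within 4 mm of the stop's cross-arm (all of step 1 and velocity of joint stop between -0.005 and 0.005 m/s and y of blank_front_edge in the frame of stop_front_face between -0.004 and 0.003 m and x of blank_centre in the frame of jig between -0.012 and 0.004 m and height (world z) of blank_centre between 0.018 and 0.024 m and angle between blank_centre's own z axis and vertical below 0.06 rad); the robot touches nothing.
It fails at once if the stop is pinched (pressed by the fingers on both faces of its arm at once) (contact force between the fingers and stop_c0 above 1.5 N and contact force between the fingers and stop_c1 above 1.5 N).
It fails at once if the blank is lifted by more than 10 mm (height (world z) of blank_centre above 0.031 m).
It fails at once if a paint thing (jar, bottle, brush jar or palette) is moved by more than 30 mm (distance of any of paint_pot, dropper, brush_jar, palette from where it was at the start of the episode above 0.03 m).
It also fails if it takes over 61 s, if anything falls off the work surface, if the arm or the gripper's body presses on something with over 40 N, if the wrist force passes 120 N, or if a joint passes its speed limit or range.

## Working session

There is one attempt and no reset: what is moved stays moved. The work goes in short steps, Python scripts to look and compute and a tool call to move; the robot and the scene stay as the last step left them, time stands still between calls to the robot, and variables do not carry over. Pictures are saved under pics/ and viewed, and the job is handed in when it is done.

Besides the shell and the picture viewer there is one more tool, called after "Emit:" by a JSON object that holds its "name" and its "arguments". move_arm: Moves the arm, as the interface text tells. Its arguments: {"type":"object","properties":{"rows":{"type":"array","items":{"type":"number"}},"grip_force":{"type":"number"}},"required":["rows"]}

```bash
mkdir -p pics; cat > h.py <<'E'
import numpy as np, cv2
from rig import robot
def shot(name,fn):
    c=robot.camera(name); cv2.imwrite('pics/'+fn,c['color'][:,:,::-1]); return c
def world(c,u,v,z=None):
    K=c['camera_matrix'];R=c['R'];t=c['t']
    ray=np.linalg.inv(K)@np.array([u,v,1.])
    if z is None:
        d=c['z_map'][int(round(v)),int(round(u))]; return R.T@(ray*d-t)
    o=-R.T@t; d=R.T@ray
    return o+d*(z-o[2])/d[2]
E
python3 - <<'E'
from h import *
o=robot.get_obs(); print(o['time'],o['position'],o['tool_rot'],o['grip_width'])
for n in('top','scene'):
    c=shot(n,n+'0.png')
    for th in('stop_pin','stop_push_face','stop_front_face','clip_seat','blank_centre','blank_front_edge','blank_back_edge','jig'):
        print(n,th,[(np.round(d['at']).astype(int).tolist(),round(d['conf'],2),np.round(world(c,*d['at']),3).tolist()) for d in robot.spot_point(n,th)][:4])
E
```

```text
0.0 [ 0.2005375  -0.59118689  0.22156665] [ 9.86684305e-01  1.62643488e-01  3.48886244e-05 -1.08470225e-03] 0.08721255397244508
top stop_pin [([210, 157], 0.71, [0.619, 0.131, 0.055])]
top stop_push_face [([201, 184], 0.74, [0.543, 0.157, 0.048])]
top stop_front_face [([211, 185], 0.86, [0.542, 0.135, 0.008])]
top clip_seat [([242, 160], 0.56, [0.616, 0.044, 0.029])]
top blank_centre [([404, 175], 0.7, [0.581, -0.432, 0.017]), ([349, 266], 0.68, [0.316, -0.27, 0.024]), ([155, 270], 0.68, [0.293, 0.287, 0.023]), ([317, 186], 0.59, [0.545, -0.176, 0.029])]
top blank_front_edge [([167, 298], 0.96, [0.214, 0.25, 0.026]), ([389, 160], 0.89, [0.627, -0.392, 0.003]), ([295, 183], 0.64, [0.551, -0.114, 0.012])]
top blank_back_edge [([339, 183], 0.82, [0.554, -0.243, 0.013]), ([321, 278], 0.76, [0.274, -0.195, -0.001]), ([416, 198], 0.74, [0.514, -0.471, -0.001]), ([142, 246], 0.55, [0.358, 0.334, -0.001])]
top jig [([265, 184], 0.89, [0.549, -0.026, 0.007])]
scene stop_pin [([316, 231], 0.7, [0.631, 0.137, 0.059]), ([342, 271], 0.34, [0.743, 0.172, 0.058])]
scene stop_push_face [([314, 209], 0.74, [0.56, 0.151, 0.05])]
scene stop_front_face [([309, 207], 0.89, [0.554, 0.137, 0.051])]
scene clip_seat [([275, 234], 0.65, [0.608, 0.042, 0.028])]
scene blank_centre [([145, 162], 0.98, [0.321, -0.282, 0.026]), ([335, 134], 0.95, [0.288, 0.28, 0.026]), ([187, 223], 0.59, [0.547, -0.174, 0.031]), ([84, 250], 0.56, [0.582, -0.427, 0.018])]
scene blank_front_edge [([96, 265], 0.92, [0.619, -0.402, 0.0]), ([204, 220], 0.9, [0.542, -0.129, 0.032]), ([127, 173], 0.88, [0.354, -0.33, 0.024]), ([316, 119], 0.78, [0.216, 0.238, 0.026])]
scene blank_back_edge [([160, 226], 0.94, [0.535, -0.243, 0.013]), ([174, 149], 0.89, [0.264, -0.202, 0.003]), ([354, 151], 0.64, [0.359, 0.318, 0.022]), ([308, 207], 0.63, [0.554, 0.134, 0.052])]
scene jig [([242, 223], 0.71, [0.552, -0.036, 0.01]), ([164, 284], 0.71, [0.728, -0.226, 0.077])]
```

View pics/top0.png

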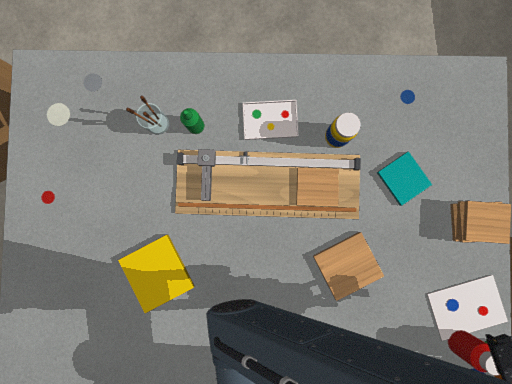

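View pics/scene0.png

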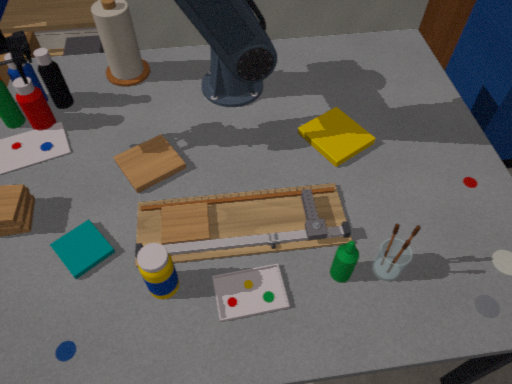

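```bash
cat >> h.py <<'E'
def cloud(c):
    K=c['camera_matrix'];d=c['z_map'];v,u=np.mgrid[0:384,0:512]
    P=np.stack([(u-K[0,2])/K[0,0]*d,(v-K[1,2])/K[1,1]*d,d],-1)
    return (P-c['t'])@c['R']
E
python3 - <<'E'
from h import *
c=robot.camera('top'); W=cloud(c)
print(c['camera_matrix'], -c['R'].T@c['t'])
im=cv2.resize(c['color'][140:310,165:395,::-1],(0,0),fx=3.4,fy=3.4,interpolation=cv2.INTER_CUBIC); cv2.imwrite('pics/crop1.png',im)
m=(W[...,2]>0.006)&(W[...,2]<0.08)&(W[...,0]>.4)&(W[...,0]<.68)&(W[...,1]>-.33)&(W[...,1]<.27)
m=cv2.morphologyEx(m.astype(np.uint8),cv2.MORPH_OPEN,np.ones((3,3)))
n,l,s,_=cv2.connectedComponentsWithStats(m); k=1+np.argmax(s[1:,4]); P=W[l==k]
print(s[k],cv2.minAreaRect((P[:,:2]*1000).astype(np.float32)))
for r in (190,): 
  print([ (u,np.round(W[r,u]*1000).astype(int).tolist()) for u in range(170,365,3)])
E
```

```text
[[363.39641145   0.         259.56769424]
 [  0.         363.39641145 193.49269248]
 [  0.           0.           1.        ]] [ 0.46849934 -0.01886087  1.07764106]
[  175   149   186    70 11691] ((549.2463989257812, -31.928497314453125), (540.7576293945312, 190.21681213378906), 89.20494079589844)
[(170, [526, 257, 3]), (173, [526, 249, -2]), (176, [526, 236, 12]), (179, [526, 229, 7]), (182, [526, 219, 12]), (185, [526, 210, 11]), (188, [526, 201, 12]), (191, [527, 193, 10]), (194, [527, 184, 7]), (197, [527, 174, 13]), (200, [527, 166, 10]), (203, [525, 151, 49]), (206, [525, 142, 48]), (209, [525, 134, 49]), (212, [528, 130, 13]), (215, [528, 121, 16]), (218, [528, 113, 7]), (221, [528, 104, 10]), (224, [528, 95, 9]), (227, [528, 86, 12]), (230, [529, 78, 8]), (233, [529, 69, 8]), (236, [529, 60, 12]), (239, [529, 51, 12]), (242, [529, 42, 11]), (245, [530, 34, 6]), (248, [529, 24, 17]), (251, [530, 16, 13]), (254, [530, 7, 12]), (257, [530, -2, 12]), (260, [530, -11, 9]), (263, [530, -20, 9]), (266, [530, -28, 9]), (269, [531, -37, 4]), (272, [530, -46, 18]), (275, [531, -55, 12]), (278, [531, -64, 9]), (281, [531, -72, 9]), (284, [531, -81, 6]), (287, [531, -90, 11]), (290, [532, -99, 9]), (293, [532, -107, 14]), (296, [532, -117, 9]), (299, [531, -124, 26]), (302, [531, -132, 26]), (305, [531, -141, 29]), (308, [531, -150, 28]), (311, [532, -158, 28]), (314, [532, -167, 27]), (317, [532, -175, 31]), (320, [532, -184, 28]), (323, [532, -193, 26]), (326, [532, -201, 31]), (329, [532, -210, 31]), (332, [533, -219, 26]), (335, [532, -227, 32]), (338, [533, -236, 27]), (341, [534, -249, 10]), (344, [534, -258, 8]), (347, [534, -266, 9]), (350, [534, -274, 13]), (353, [535, -284, 11]), (356, [535, -292, 13]), (359, [536, -304, -1]), (362, [536, -314, -3])]
```

View pics/crop1.png

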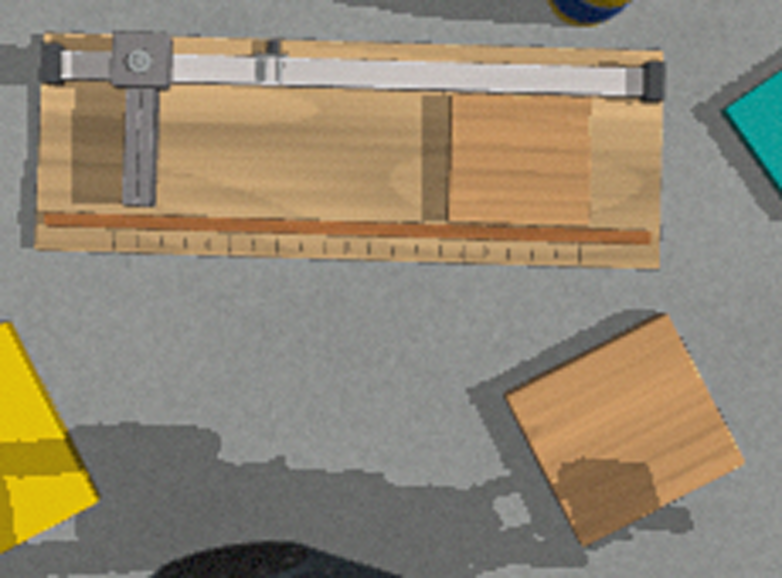

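```bash
python3 - <<'E'
from h import *
for n in('top','scene'):
    c=robot.camera(n); W=cloud(c)
    m=(W[...,2]>0.040)&(W[...,2]<0.055)&(W[...,0]>.48)&(W[...,0]<.58)&(W[...,1]>.05)&(W[...,1]<.25)
    P=W[m]*1000; print(n,len(P),P.min(0),P.max(0),P.mean(0),cv2.fitLine(P[:,:2].astype(np.float32),cv2.DIST_L2,0,.01,.01).ravel())
    b=(W[...,2]>0.021)&(W[...,2]<0.035)&(W[...,0]>.505)&(W[...,0]<.59)&(W[...,1]<-.0)&(W[...,1]>-.31)
    P=W[b]*1000; print(' blank',len(P),P.min(0),P.max(0),np.median(P,0))
    w=(W[...,2]>0.018)&(W[...,0]<.45)&(W[...,0]>.2)&(W[...,1]<-.12)&(W[...,1]>-.38)&(W[...,2]<.04)
    print(' loose',cv2.minAreaRect((W[w][:,:2]*1000).astype(np.float32)))
    ps=[(242,160)] if n=='top' else [(275,238)]
    for p in ps: print(world(c,*p,z=.03))
c=robot.camera('scene');cv2.imwrite('pics/crop2.png',cv2.resize(c['color'][180:270,125:365,::-1],(0,0),fx=3.3,fy=3.3,interpolation=cv2.INTER_CUBIC))
E
```

```text
top 261 [496.72061528 132.82901084  40.14260227] [579.95696339 157.68303383  54.48445935] [537.80910904 144.69959762  48.39961057] [ 9.9969816e-01 -2.4568159e-02  5.3780908e+02  1.4469960e+02]
 blank 1231 [ 505.09476944 -237.2210364    21.19875475] [ 589.99156489 -117.19248911   34.70726054] [ 547.17186842 -175.68937397   28.63524824]
 loose ((314.9158935546875, -268.7777099609375), (143.71380615234375, 155.8731689453125), 28.18414306640625)
[0.61521681 0.04283232 0.03      ]
scene 277 [495.09022422 128.76105529  40.11324095] [579.85314561 153.74149568  54.81191883] [538.33216347 140.30458024  49.54469419] [ 9.9989164e-01 -1.4719719e-02  5.3833215e+02  1.4030458e+02]
 blank 1334 [ 505.0106654  -239.4337581    23.37237542] [ 589.99263071 -120.43689476   34.85972791] [ 548.72803782 -180.51011521   30.30222105]
 loose ((312.9562683105469, -272.6429748535156), (147.74337768554688, 156.5753936767578), 28.18008041381836)
[0.61943065 0.04001384 0.03      ]
```

View pics/crop2.png

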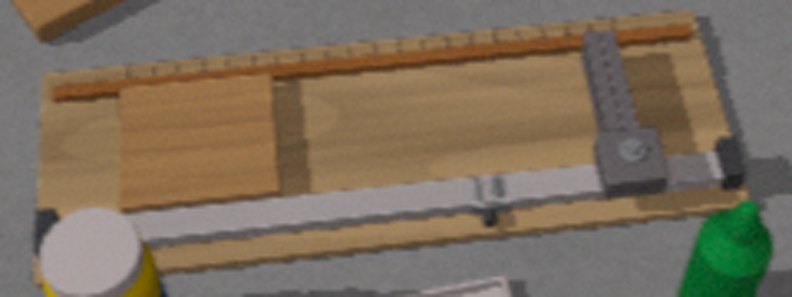

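Emit:
{"name": "move_arm", "arguments": {"rows": [25,29,0,0,0,0.123,1,25,29,0,0,0,0.123,1,25,29,0,0,0,0.123,1,25,29,0,0,0,0.123,1,25,29,0,0,0,0.123,1,25,29,0,0,0,0.123,1,25,29,0,0,0,0.123,1,25,29,0,0,0,0.123,1,25,29,0,0,0,0.123,1,25,29,0,0,0,0.123,1], "grip_force": 20}}

```text
time: 2.1
position: [0.4516, -0.3007, 0.2228]
tool_rot: [0.71, 0.704, 0.0, 0.0]
ft_force: [-0.2, 1.2, -0.4]
grip_width: 0.0152
```

Emit:
{"name": "move_arm", "arguments": {"rows": [8,42,0,0,0,0,1,8,42,0,0,0,0,1,8,42,0,0,0,0,1,8,42,0,0,0,0,1,8,42,0,0,0,0,1,8,42,0,0,0,0,1,8,42,0,0,0,0,1,8,42,0,0,0,0,1,8,42,0,0,0,0,1,8,42,0,0,0,0,1,8,42,0,0,0,0,1,0,0,0,0,0,0,1]}}

```text
time: 3.3
position: [0.5394, 0.1649, 0.2228]
tool_rot: [0.71, 0.704, 0.001, -0.0]
ft_force: [0.6, -0.5, -0.4]
grip_width: 0.0004
```

Emit:
{"name": "move_arm", "arguments": {"rows": [2,18,-15,0,0,0,1,2,18,-15,0,0,0,1,0,0,-40,0,0,0,1,0,0,-40,0,0,0,1,0,0,-40,0,0,0,1,0,0,-20,0,0,0,1,0,0,-20,0,0,0,1,0,0,0,0,0,0,1]}}

```text
time: 4.1
position: [0.5406, 0.1948, 0.03]
tool_rot: [0.712, 0.702, -0.003, -0.002]
ft_force: [-1.1, -0.1, 0.1]
grip_width: 0.0004
```

```bash
python3 - <<'E'
from h import *
o=robot.get_obs(); print(o['time'],o['position'],o['ft_force'])
c=shot('top','t2.png'); cv2.imwrite('pics/t2c.png',cv2.resize(c['color'][100:240,150:390,::-1],(0,0),fx=3.3,fy=3.3))
E
```

```text
4.1 [0.54060216 0.19483448 0.03001428] [-1.13877603 -0.06309615  0.09548264]
```

View pics/t2c.png

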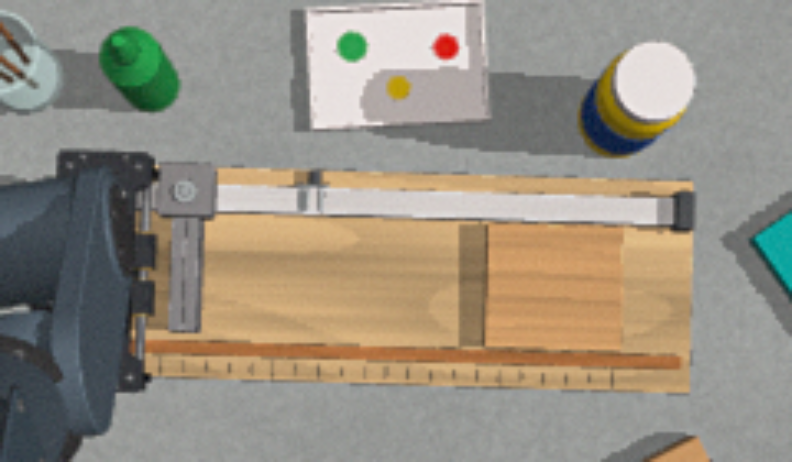

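Emit:
{"name": "move_arm", "arguments": {"rows": [1,-10,0,0,0,0,1,0,-10,0,0,0,0,1,0,-6,0,0,0,0,1,0,-6,0,0,0,0,1,0,-6,0,0,0,0,1,0,-6,0,0,0,0,1,0,-6,0,0,0,0,1,0,-6,0,0,0,0,1,0,-6,0,0,0,0,1,0,-6,0,0,0,0,1,0,-6,0,0,0,0,1,0,-6,0,0,0,0,1]}}

```text
time: 5.35
position: [0.5433, 0.1156, 0.0325]
tool_rot: [0.712, 0.702, -0.0, -0.0]
ft_force: [0.0, 0.0, 0.7]
grip_width: 0.0001
```

Emit:
{"name": "move_arm", "arguments": {"rows": [0,-4,0,0,0,0,1,0,-4,0,0,0,0,1,0,0,0,0,0,0,1]}}

```text
time: 5.65
position: [0.5438, 0.1075, 0.0325]
tool_rot: [0.712, 0.702, -0.0, 0.0]
ft_force: [-0.3, 1.2, 0.7]
grip_width: 0.0005
```

```bash
cat >> h.py <<'E'
def meas(tag):
    o=robot.get_obs(); print(o['time'],o['position'].round(4) if hasattr(o['position'],'round') else o['position'],np.round(o['ft_force'],2))
    c=shot('scene',tag+'s.png'); cv2.imwrite('pics/'+tag+'sc.png',cv2.resize(c['color'][150:290,125:365,::-1],(0,0),fx=3.3,fy=3.3,interpolation=cv2.INTER_CUBIC))
    for th in('stop_pin','clip_seat','stop_front_face','blank_front_edge'):
        print(th,[(np.round(d['at'],1).tolist(),round(d['conf'],2)) for d in robot.spot_point('scene',th)][:3])
E
python3 - <<'E'
from h import *
meas('a3')
E
```

```text
5.65 [0.5438 0.1075 0.0325] [-0.29  1.21  0.71]
stop_pin [([293.2, 234.4], 0.59)]
clip_seat [([277.6, 234.3], 0.5)]
stop_front_face [([281.3, 209.2], 0.6)]
blank_front_edge [([124.8, 177.6], 0.95), ([206.3, 220.8], 0.89), ([95.8, 264.6], 0.64)]
```

View pics/a3sc.png

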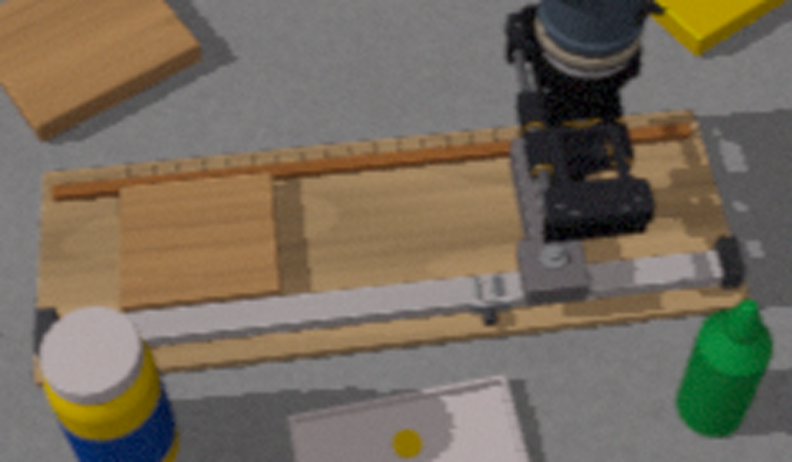

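Emit:
{"name": "move_arm", "arguments": {"rows": [0,-4,0,0,0,0,1,0,-4,0,0,0,0,1,0,-4,0,0,0,0,1,0,-4,0,0,0,0,1,0,-4,0,0,0,0,1]}}

```text
time: 6.4
position: [0.5435, 0.0877, 0.0326]
tool_rot: [0.712, 0.702, -0.0, -0.0]
ft_force: [-0.1, 0.2, 0.0]
grip_width: 0.0005
```

Emit:
{"name": "move_arm", "arguments": {"rows": [0,-2,0,0,0,0,1,0,-2,0,0,0,0,1,0,0,0,0,0,0,1]}}

```text
time: 6.7
position: [0.5438, 0.0837, 0.0325]
tool_rot: [0.712, 0.702, -0.0, 0.0]
ft_force: [0.1, 0.1, 0.3]
grip_width: 0.0004
```

Emit:
{"name": "move_arm", "arguments": {"rows": [0,-2,0,0,0,0,1,0,-2,0,0,0,0,1,0,0,0,0,0,0,1]}}

```text
time: 7.0
position: [0.5438, 0.0799, 0.0325]
tool_rot: [0.712, 0.702, 0.0, 0.0]
ft_force: [0.3, -0.3, 0.6]
grip_width: 0.0005
```

```bash
python3 - <<'E'
from h import *
meas('a4')
E
```

```text
7.0 [0.5438 0.0799 0.0325] [ 0.32 -0.25  0.63]
stop_pin [([280.7, 235.2], 0.96), ([208.5, 219.7], 0.48)]
clip_seat [([273.6, 234.6], 0.4)]
stop_front_face [([272.8, 210.8], 0.93), ([278.6, 232.4], 0.29)]
blank_front_edge [([316.4, 116.2], 0.84), ([126.9, 169.8], 0.83), ([100.1, 263.1], 0.65)]
```

View pics/a4sc.png

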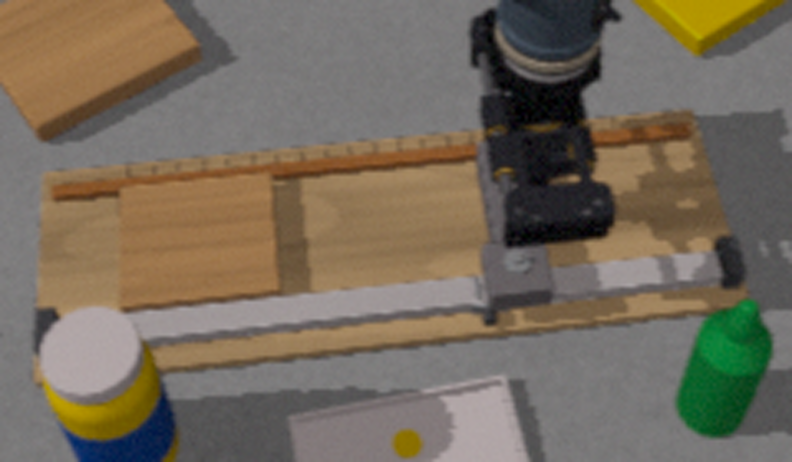

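Emit:
{"name": "move_arm", "arguments": {"rows": [0,-2,0,0,0,0,1,0,-2,0,0,0,0,1,0,0,0,0,0,0,1]}}

```text
time: 7.55
position: [0.5436, 0.0758, 0.0325]
tool_rot: [0.712, 0.702, -0.0, 0.0]
ft_force: [-0.3, 0.5, 0.4]
grip_width: 0.0002
```

Emit:
{"name": "move_arm", "arguments": {"rows": [0,-2,0,0,0,0,1,0,0,0,0,0,0,1]}}

```text
time: 7.75
position: [0.5437, 0.0738, 0.0326]
tool_rot: [0.712, 0.702, -0.0, 0.0]
ft_force: [-0.4, -0.1, -0.2]
grip_width: 0.0005
```

Emit:
{"name": "move_arm", "arguments": {"rows": [0,-2,0,0,0,0,1,0,0,0,0,0,0,1]}}

```text
time: 7.95
position: [0.5437, 0.0719, 0.0326]
tool_rot: [0.712, 0.702, -0.0, 0.0]
ft_force: [0.7, -0.1, 0.8]
grip_width: 0.0006
```

Emit:
{"name": "move_arm", "arguments": {"rows": [0,-2,0,0,0,0,1,0,0,0,0,0,0,1]}}

```text
time: 8.15
position: [0.5437, 0.0705, 0.0326]
tool_rot: [0.712, 0.702, 0.0, -0.0]
ft_force: [0.4, 3.6, -0.2]
grip_width: 0.0002
```

Emit:
{"name": "move_arm", "arguments": {"rows": [0,-2,0,0,0,0,1,0,0,0,0,0,0,1]}}

```text
time: 8.35
position: [0.5436, 0.0685, 0.0326]
tool_rot: [0.712, 0.702, 0.0, -0.0]
ft_force: [1.2, 4.7, 0.8]
grip_width: 0.0007
```

```bash
python3 - <<'E'
from h import *
meas('a5')
shot('wrist','a5w.png')
E
```

```text
8.35 [0.5436 0.0685 0.0326] [1.22 4.73 0.79]
stop_pin [([276.7, 238.6], 0.79), ([248.6, 289.6], 0.31)]
clip_seat [([272.5, 235.0], 0.52), ([264.5, 210.0], 0.5)]
stop_front_face [([164.9, 279.6], 0.29)]
blank_front_edge [([203.6, 221.5], 0.89), ([94.0, 265.6], 0.89), ([314.6, 118.2], 0.62)]
```

View pics/a5sc.png

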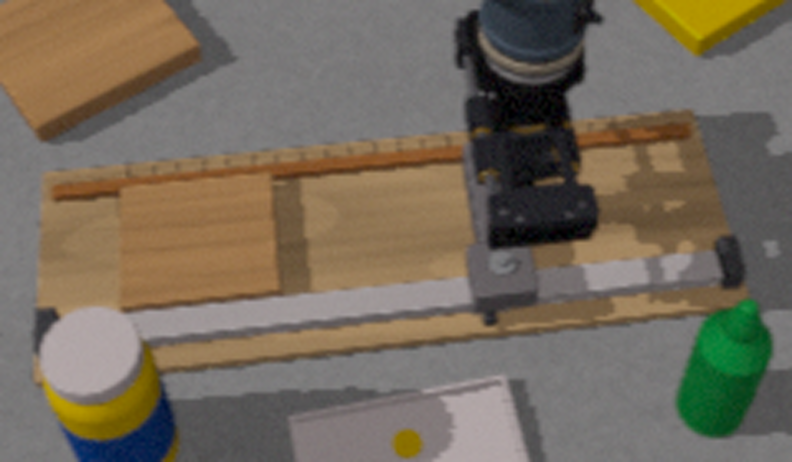

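View pics/a5w.png

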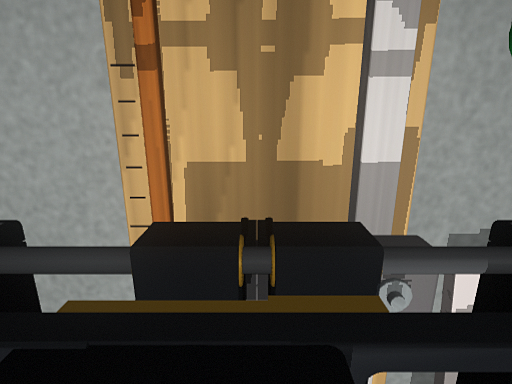

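On the ramp, at 4.7 N. Small steps until it snaps.

Emit:
{"name": "move_arm", "arguments": {"rows": [0,-1,0,0,0,0,1,0,0,0,0,0,0,1]}}

```text
time: 8.85
position: [0.5436, 0.0672, 0.0326]
tool_rot: [0.712, 0.702, 0.0, -0.0]
ft_force: [-0.1, 3.8, 0.2]
grip_width: 0.0007
```

Emit:
{"name": "move_arm", "arguments": {"rows": [0,-1,0,0,0,0,1,0,0,0,0,0,0,1]}}

```text
time: 9.05
position: [0.5436, 0.0659, 0.0326]
tool_rot: [0.712, 0.702, -0.0, 0.0]
ft_force: [-0.7, 2.8, 0.4]
grip_width: 0.0005
```

Emit:
{"name": "move_arm", "arguments": {"rows": [0,-1,0,0,0,0,1,0,0,0,0,0,0,1]}}

```text
time: 9.25
position: [0.5435, 0.0646, 0.0325]
tool_rot: [0.712, 0.702, -0.0, 0.0]
ft_force: [-0.6, 2.3, 0.9]
grip_width: 0.0002
```

Emit:
{"name": "move_arm", "arguments": {"rows": [0,-1,0,0,0,0,1,0,0,0,0,0,0,1]}}

```text
time: 9.45
position: [0.5438, 0.0634, 0.0325]
tool_rot: [0.712, 0.702, -0.0, 0.0]
ft_force: [-0.2, -0.1, -0.5]
grip_width: 0.0005
```

Emit:
{"name": "move_arm", "arguments": {"rows": [0,15,0,0,0,0,1,0,25,0,0,0,0,1,0,10,30,0,0,0,1,0,0,45,0,0,0,1,-20,0,45,0,0,0,1,-30,0,30,0,0,0,1,0,0,0,0,0,0,1]}}

```text
time: 10.15
position: [0.4918, 0.1153, 0.1861]
tool_rot: [0.711, 0.703, 0.001, 0.001]
ft_force: [-0.6, -0.5, 0.6]
grip_width: 0.0004
```

```bash
python3 - <<'E'
from h import *
meas('a6')
c=shot('top','a6t.png')
cv2.imwrite('pics/a6tc.png',cv2.resize(c['color'][140:230,165:375,::-1],(0,0),fx=3.5,fy=3.5,interpolation=cv2.INTER_CUBIC))
for th in('stop_pin','clip_seat','stop_front_face','stop_push_face'):
    print(th,[(np.round(d['at'],1).tolist(),round(d['conf'],2)) for d in robot.spot_point('top',th)][:3])
for n in('top','scene'):
    c=robot.camera(n); W=cloud(c)
    m=(W[...,2]>0.040)&(W[...,2]<0.055)&(W[...,0]>.48)&(W[...,0]<.58)&(W[...,1]>-.05)&(W[...,1]<.09)
    P=W[m]*1000; print(n,len(P),P.min(0),P.max(0),P.mean(0))
E
```

```text
10.15 [0.4918 0.1153 0.1861] [-0.59 -0.49  0.56]
stop_pin [([272.4, 238.1], 0.97), ([206.6, 220.2], 0.58)]
clip_seat []
stop_front_face [([263.4, 210.6], 0.87), ([272.7, 235.5], 0.57)]
blank_front_edge [([314.4, 118.6], 0.97), ([124.5, 174.6], 0.85), ([94.0, 265.5], 0.8)]
stop_pin [([248.4, 159.8], 0.72)]
clip_seat []
stop_front_face [([248.5, 184.6], 0.79)]
stop_push_face [([239.0, 182.1], 0.78)]
top 256 [495.74776521  24.03074985  41.08977857] [579.14281399  48.7797185   53.39316976] [536.44464445  36.39548055  48.56098334]
scene 271 [491.61565463  20.15339971  41.55384732] [579.56129399  45.18596993  54.91510719] [537.68311695  32.18112556  50.13769854]
```

View pics/a6sc.png

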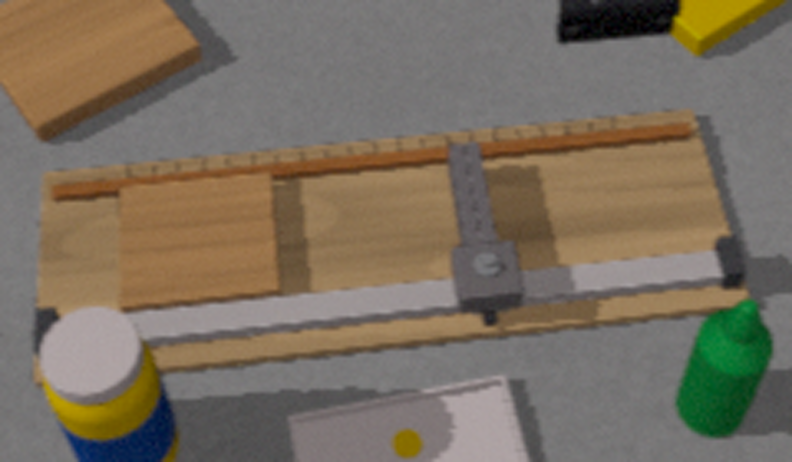

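View pics/a6tc.png

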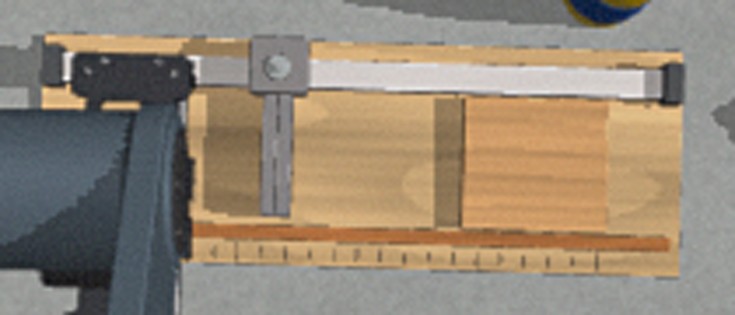

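```bash
python3 - <<'E'
from h import *
for n in('top','scene'):
    c=robot.camera(n); W=cloud(c)
    m=(W[...,2]>0.06)&(W[...,2]<0.2)&(W[...,0]>.6)&(W[...,0]<.85)&(W[...,1]>-.4)&(W[...,1]<-.15)
    P=W[m]*1000; print(n,len(P),P.min(0),P.max(0),P.mean(0))
    b=(W[...,2]>0.021)&(W[...,2]<0.035)&(W[...,0]>.505)&(W[...,0]<.58)&(W[...,1]<-.0)&(W[...,1]>-.31)
    P=W[b]*1000; print(' blank',np.percentile(P,[.3,50,99.7],axis=0).round(1).tolist())
E
```

```text
top 752 [ 660.05865945 -267.15899787   60.08235975] [ 725.80630838 -198.80084801  153.96459473] [ 688.83167662 -228.25573822  132.18799898]
 blank [[505.2, -236.4, 23.6], [542.7, -175.8, 28.7], [579.1, -117.3, 34.0]]
scene 1368 [ 663.97823069 -273.04239545   60.21997737] [ 731.66328524 -202.67401451  153.90952999] [ 708.09618058 -234.66412743  126.99469248]
 blank [[505.2, -238.7, 26.2], [543.5, -180.7, 30.3], [579.8, -120.9, 34.5]]
```

Emit:
{"name": "move_arm", "arguments": {"rows": [5,-39,0,0,0,0,1,5,-39,0,0,0,0,1,5,-39,0,0,0,0,1,5,-39,0,0,0,0,1,5,-39,0,0,0,0,1,5,-39,0,0,0,0,1,5,-39,0,0,0,0,1,5,-39,0,0,0,0,1,4,-39,0,0,0,0,1,4,-39,0,0,0,0,1,0,0,0,0,0,0,1,0,0,0,0,0,0,1]}}

```text
time: 12.05
position: [0.5413, -0.2766, 0.1822]
tool_rot: [0.713, 0.701, 0.0, -0.0]
ft_force: [-0.8, -0.4, -1.0]
grip_width: 0.0001
```

Emit:
{"name": "move_arm", "arguments": {"rows": [0,0,-35,0,0,0,1,0,0,-35,0,0,0,1,0,0,-30,0,0,0,1,0,0,-20,0,0,0,1,0,0,-10,0,0,0,1,0,0,0,0,0,0,1,0,0,0,0,0,0,1]}}

```text
time: 12.75
position: [0.5422, -0.2755, 0.0533]
tool_rot: [0.712, 0.702, 0.0, 0.0]
ft_force: [-0.0, 0.1, -0.2]
grip_width: 0.0003
```

```bash
python3 - <<'E'
from h import *
o=robot.get_obs(); print(o['time'],o['position'],o['ft_force'])
c=shot('scene','b1.png'); cv2.imwrite('pics/b1s.png',cv2.resize(c['color'][150:320,85:325,::-1],(0,0),fx=3.3,fy=3.3))
E
```

```text
12.75 [ 0.54220675 -0.27552192  0.05332947] [-0.00159403  0.0574549  -0.1624512 ]
```

View pics/b1s.png

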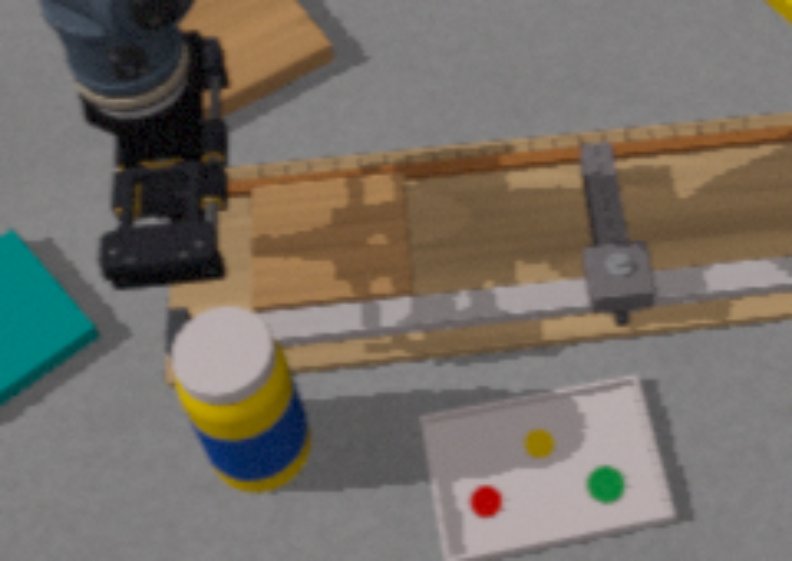

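Emit:
{"name": "move_arm", "arguments": {"rows": [-1,0,-15,0,0,0,1,0,0,-10,0,0,0,1,0,0,-5,0,0,0,1,0,0,-2,0,0,0,1,0,0,0,0,0,0,1,0,6,0,0,0,0,1,0,6,0,0,0,0,1,0,4,0,0,0,0,1]}}

```text
time: 13.6
position: [0.5406, -0.259, 0.0208]
tool_rot: [0.712, 0.702, 0.0, -0.0]
ft_force: [-0.9, 0.1, -0.3]
grip_width: 0.0006
```

Emit:
{"name": "move_arm", "arguments": {"rows": [0,3,0,0,0,0,1,0,3,0,0,0,0,1,0,3,0,0,0,0,1,0,3,0,0,0,0,1,0,4,0,0,0,0,1,0,5,0,0,0,0,1,0,5,0,0,0,0,1,0,5,0,0,0,0,1,0,5,0,0,0,0,1,0,5,0,0,0,0,1,0,5,0,0,0,0,1,0,5,0,0,0,0,1]}}

```text
time: 14.8
position: [0.5407, -0.2085, 0.0206]
tool_rot: [0.712, 0.702, 0.0, 0.0]
ft_force: [0.2, -1.2, 0.4]
grip_width: 0.0003
```

```bash
python3 - <<'E'
from h import *
meas('b2')
E
```

```text
14.8 [ 0.5407 -0.2085  0.0206] [ 0.16 -1.18  0.37]
stop_pin [([269.7, 236.3], 0.71)]
clip_seat [([273.1, 235.2], 0.59)]
stop_front_face [([260.5, 212.4], 0.86)]
blank_front_edge [([96.6, 267.4], 0.76), ([317.3, 118.9], 0.7), ([223.6, 218.3], 0.62)]
```

View pics/b2sc.png

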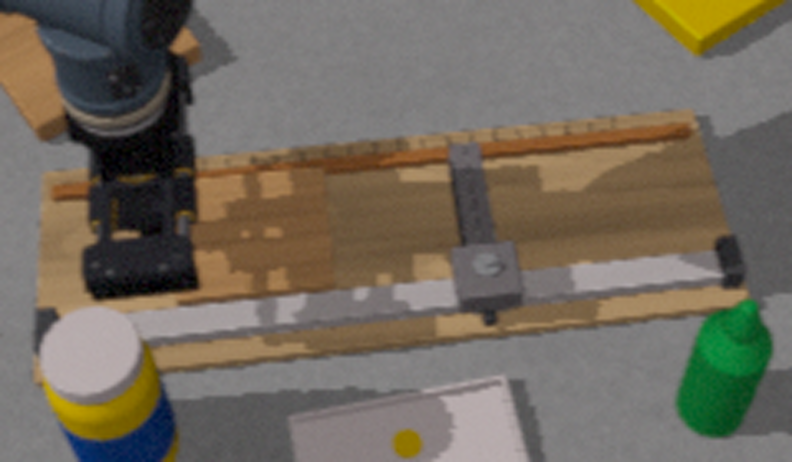

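Emit:
{"name": "move_arm", "arguments": {"rows": [0,6,0,0,0,0,1,0,6,0,0,0,0,1,0,6,0,0,0,0,1,1,6,0,0,0,0,1,0,6,0,0,0,0,1,0,6,0,0,0,0,1,0,6,0,0,0,0,1,0,6,0,0,0,0,1,1,6,0,0,0,0,1,0,6,0,0,0,0,1,0,6,0,0,0,0,1,0,6,0,0,0,0,1]}}

```text
time: 16.25
position: [0.5427, -0.1364, 0.0206]
tool_rot: [0.712, 0.702, -0.0, 0.0]
ft_force: [-0.3, 0.4, -0.3]
grip_width: 0.0002
```

Emit:
{"name": "move_arm", "arguments": {"rows": [0,4,0,0,0,0,1,0,4,0,0,0,0,1,0,3,0,0,0,0,1,0,3,0,0,0,0,1,0,0,0,0,0,0,1]}}

```text
time: 16.75
position: [0.5425, -0.1224, 0.0205]
tool_rot: [0.712, 0.702, 0.0, -0.0]
ft_force: [0.6, 0.1, 0.4]
grip_width: 0.0005
```

```bash
python3 - <<'E'
from h import *
meas('b3')
E
```

```text
16.75 [ 0.5425 -0.1224  0.0205] [0.59 0.06 0.39]
stop_pin [([272.9, 238.3], 0.58)]
clip_seat [([271.5, 236.0], 0.47)]
stop_front_face [([266.2, 211.2], 0.67)]
blank_front_edge [([94.2, 267.3], 0.95), ([126.3, 174.5], 0.77), ([316.2, 118.4], 0.68)]
```

View pics/b3sc.png

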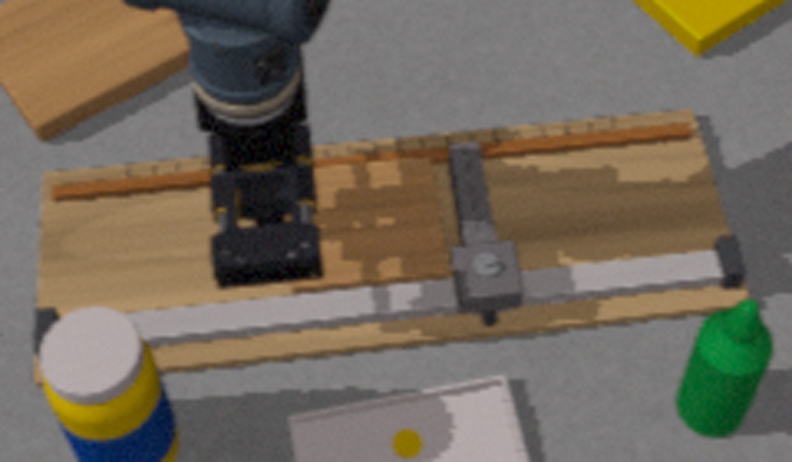

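Emit:
{"name": "move_arm", "arguments": {"rows": [0,2,0,0,0,0,1,0,2,0,0,0,0,1,0,2,0,0,0,0,1,0,2,0,0,0,0,1,0,0,0,0,0,0,1]}}

```text
time: 17.5
position: [0.5426, -0.1145, 0.0205]
tool_rot: [0.712, 0.702, 0.0, -0.0]
ft_force: [-0.4, 0.1, -0.4]
grip_width: 0.0004
```

Emit:
{"name": "move_arm", "arguments": {"rows": [0,1.5,0,0,0,0,1,0,1.5,0,0,0,0,1,0,0,0,0,0,0,1]}}

```text
time: 17.8
position: [0.5426, -0.1116, 0.0205]
tool_rot: [0.712, 0.702, 0.0, -0.0]
ft_force: [0.3, 0.2, 0.7]
grip_width: 0.0008
```

Emit:
{"name": "move_arm", "arguments": {"rows": [0,1.5,0,0,0,0,1,0,0,0,0,0,0,1]}}

```text
time: 18.0
position: [0.5426, -0.1102, 0.0205]
tool_rot: [0.712, 0.702, 0.0, -0.0]
ft_force: [-0.4, 0.2, 1.0]
grip_width: -0.0
```

Emit:
{"name": "move_arm", "arguments": {"rows": [0,1.5,0,0,0,0,1,0,0,0,0,0,0,1]}}

```text
time: 18.2
position: [0.5427, -0.1088, 0.0206]
tool_rot: [0.712, 0.702, 0.0, -0.0]
ft_force: [-0.5, -0.4, -0.7]
grip_width: 0.0005
```

Emit:
{"name": "move_arm", "arguments": {"rows": [0,1,0,0,0,0,1,0,0,0,0,0,0,1]}}

```text
time: 18.4
position: [0.5428, -0.108, 0.0206]
tool_rot: [0.712, 0.702, -0.0, 0.0]
ft_force: [0.1, -1.2, -0.2]
grip_width: 0.0005
```

Emit:
{"name": "move_arm", "arguments": {"rows": [0,1,0,0,0,0,1,0,0,0,0,0,0,1]}}

```text
time: 18.6
position: [0.5428, -0.1076, 0.0206]
tool_rot: [0.712, 0.702, -0.0, 0.001]
ft_force: [-0.2, -4.7, -0.7]
grip_width: 0.0009
```

```bash
python3 - <<'E'
from h import *
meas('b4')
E
```

```text
18.6 [ 0.5428 -0.1076  0.0206] [-0.22 -4.72 -0.71]
stop_pin [([269.7, 234.8], 0.8)]
clip_seat [([275.6, 233.8], 0.37), ([251.0, 292.3], 0.22)]
stop_front_face [([263.2, 212.1], 0.71)]
blank_front_edge [([124.2, 172.4], 0.74), ([314.5, 117.6], 0.58), ([262.4, 214.0], 0.56)]
```

View pics/b4sc.png

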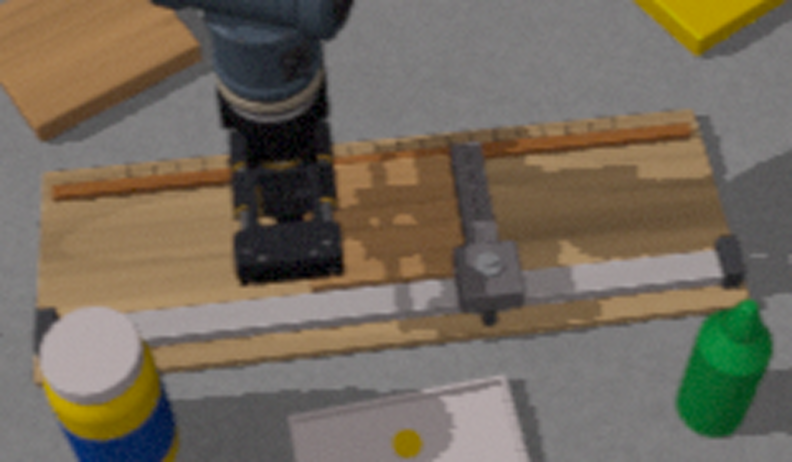

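Emit:
{"name": "move_arm", "arguments": {"rows": [0,-2,0,0,0,0,1,0,-10,0,0,0,0,1,0,-20,0,0,0,0,1,0,-10,0,0,0,0,1,0,0,40,0,0,0,1,0,0,45,0,0,0,1,-15,0,45,0,0,0,1,-35,-15,30,0,0,0,1,-30,-20,10,0,0,0,1,-20,-20,0,0,0,0,1,0,0,0,0,0,0,1,0,0,0,0,0,0,1]}}

```text
time: 20.05
position: [0.4425, -0.2041, 0.1907]
tool_rot: [0.713, 0.701, 0.0, -0.0]
ft_force: [0.4, 0.7, 0.1]
grip_width: 0.0007
```

```bash
python3 - <<'E'
from h import *
meas('b5')
c=shot('top','b5t.png')
cv2.imwrite('pics/b5tc.png',cv2.resize(c['color'][100:230,165:375,::-1],(0,0),fx=3.5,fy=3.5,interpolation=cv2.INTER_CUBIC))
for n in('top','scene'):
    c=robot.camera(n); W=cloud(c)
    m=(W[...,2]>0.040)&(W[...,2]<0.055)&(W[...,0]>.48)&(W[...,0]<.58)&(W[...,1]>-.05)&(W[...,1]<.09)
    P=W[m]*1000; print(n,len(P),P.min(0),P.max(0),P.mean(0))
    b=(W[...,2]>0.021)&(W[...,2]<0.035)&(W[...,0]>.505)&(W[...,0]<.58)&(W[...,1]<.1)&(W[...,1]>-.31)
    P=W[b]*1000; print(' blank',np.percentile(P,[.3,50,99.7],axis=0).round(1).tolist())
E
```

```text
20.05 [ 0.4425 -0.2041  0.1907] [0.45 0.73 0.06]
stop_pin [([273.7, 235.4], 0.76)]
clip_seat [([272.7, 236.6], 0.6), ([275.3, 211.3], 0.25)]
stop_front_face [([264.1, 213.3], 0.69)]
blank_front_edge [([95.8, 268.1], 0.95), ([316.1, 118.2], 0.88), ([124.9, 171.9], 0.61)]
top 257 [495.6193858   25.59258921  40.51713547] [578.6491893   49.00221225  54.33905886] [536.38003663  37.08875943  48.8621373 ]
 blank [[505.4, -94.4, 23.8], [543.2, -34.1, 28.9], [579.6, 24.7, 33.7]]
scene 271 [492.41473202  20.91761562  40.49651242] [579.25213722  45.33556201  53.73070388] [537.59679883  32.7507608   50.04634304]
 blank [[505.2, -98.2, 26.0], [543.6, -38.8, 30.3], [579.7, 21.7, 34.4]]
```

View pics/b5sc.png

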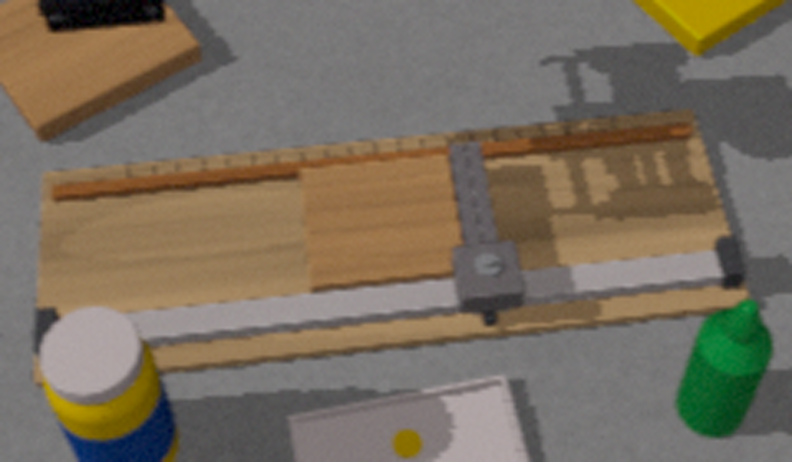

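View pics/b5tc.png

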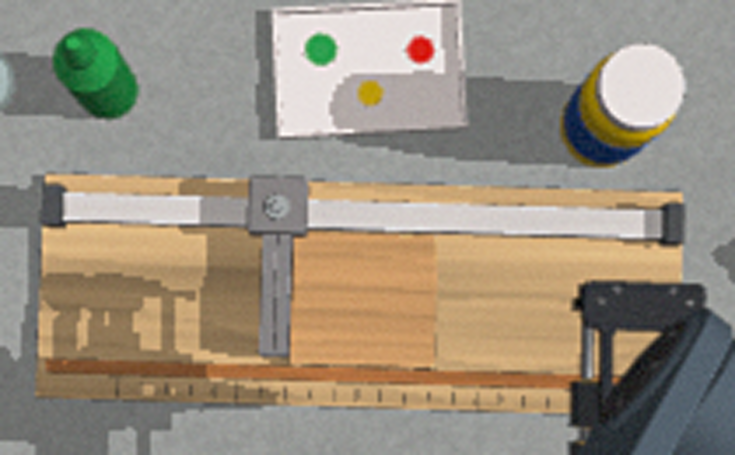

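```bash
python3 -c "
from rig import robot
print(robot.hand_in())"
```

```text
the job is handed in; nothing more can be done
None
```

The stop is in the clip's notch, the blank lies against it, and I handed the job in at about 20 s of the 61 s allowed. No verdict came back.

- **Stop:** I pushed it along the rail with shut fingers. The force rose to 4.7 N on the ramp, fell to 2.3 N and then to nothing. By camera the stop then stood about 6–8 mm further on than the fingers had pushed it, which matches the snap into the notch.
- **Blank:** I took the smaller wooden piece, the one in the channel. I pushed it at about 1 N until it met the stop, where the force rose to 4.7 N. The stop held, moving only about 0.6 mm, which is within camera noise.
- **Last checks after backing off:** the top camera put the blank's front edge at y = 24.7 mm and the stop's front face at 25.6 mm. The scene camera put them at 21.7 mm and 20.9 mm. The blank lay flat, the paint things in view stood where they were, and the hand was clear.
- **Disagreements:** the two cameras differ by about 4 mm in absolute y. The seated stop covers the clip, so I could not measure the pin's distance from the seat. That it is seated rests on the force drop, the jump ahead and the stop holding against the blank.

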